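Put three tools back in their own shadow trays

TASK

On this toy mender's bench the scraper, the spanner and the caliper have each been left lying across another tool's cut-out tray. Put each tool home in the tray whose pocket has its shape, lying flat on the pocket floor; the empty cork mat is free for parking a tool meanwhile. Set the tools down without dropping them, and leave the toy bus, the toy bear and the paint jar where they stand.

Things in the scene. Friction and masses are not known exactly. Their poses are not given: they have to be found in the camera images.
- spanner: Loose adjustable spanner, 165 mm long, lying flat. Origin on its underside under the grip point, near the centre of mass; x to the head, z up. Black handle x -85 to 35, 22 wide (y), 22 high; steel head x 35 to 80, 48 wide, 14 high, two jaws at its end. Grip the handle across y at the origin. 0.24 kg. Starts askew on top of the caliper's tray.
- scraper: Loose scraper, 155 mm long, lying flat. Origin on its underside under the grip point, near the centre of mass; x to the head, z up. Dark wooden handle x -70 to 35, 26 wide (y), 24 high; brass ferrule to x 47, 30 wide, 14 high; steel blade x 47 to 85, 60 wide, 5 thick. Grip the handle across y at the origin. 0.14 kg. Starts askew on top of the spanner's tray.
- caliper: Loose digital caliper, shut, 142 mm long, lying flat. Origin on its underside under the grip point, near the centre of mass; x to the head, z up. Black housing x -32 to 32, 30 wide (y), 20 high; steel beam x -85 to 57, 16 wide, 8 high; long jaws to y -48 at x 32 to 57, short ones to y 21, 8 high. Grip the housing across y at the origin. 0.17 kg. Starts askew on the scraper's tray.
- spanner_tray: Spanner's tray (mm): fixed, plywood over a grey floor, 14 thick; pocket 8 deep (floor 6 above bench), 6 larger than the tool all round. Origin at bench level; the tool is home with its origin 6 above this one and its axes parallel (x to the head end, z up). Board x -108 to 102, y -53 to 53. Pocket centred on y 0: slot x -91 to 29, 34 wide, then head recess x 29 to 86, 60 wide.
- scraper_tray: Scraper's tray (mm): fixed, plywood over a grey floor, 14 thick; pocket 8 deep (floor 6 above bench), 6 larger than the tool all round. Origin at bench level; the tool is home with its origin 6 above this one and its axes parallel (x to the head end, z up). Board x -100 to 110, y -53 to 53. Pocket centred on y 0: slot x -76 to 39, 38 wide, then blade recess x 39 to 91, 72 wide.
- caliper_tray: Caliper's tray (mm): fixed, plywood over a grey floor, 14 thick; pocket 8 deep (floor 6 above bench), 6 larger than the tool all round. Origin at bench level; the tool is home with its origin 6 above this one and its axes parallel (x to the head end, z up). Board x -119 to 91, y -68 to 42. Pocket: slot x -91 to -38, 28 wide, housing x -38 to 26, 42 wide, jaws x 26 to 63, y -54 to 28.
- mat: Empty cork mat fixed on the bench, 200 (x) by 110 (y) by 3 mm thick: a free place to park one tool. Origin: centre of its underside, at bench level; z up.
- toy_bus: Bystander: white and blue toy bus standing on its wheels, 170 long (x) by 61 wide by 78 mm high. Origin: under its centre.
- toy_bear: Bystander: small toy bear in a blue dress, standing, 52 mm across its foot, 95 mm high. Origin: centre of its underside.
- paint_jar: Bystander: reddish paint jar with a white cap, 60 mm in diameter, 75 mm high. Origin: centre of its underside.
Not all that is in view belongs to the job. Leave any green, pink or turquoise look-alike of the spanner alone.

How it is judged:
At the end, for the whole second after the job is handed in: Spanner, scraper and caliper each lie at rest in their own tray: origin within 12 mm of the tray's origin seen from above and less than 9 mm above the bench (the pocket floor is at 6 mm), right side up and level within 0.08 rad (horizontal distance between spanner and spanner_tray below 0.012 m and z of spanner in the frame of spanner_tray below 0.009 m and angle between each of spanner, scraper, caliper's own z axis and vertical below 0.08 rad and linear speed of each of spanner, scraper, caliper below 0.02 m/s and horizontal distance between scraper and scraper_tray below 0.012 m and z of scraper in the frame of scraper_tray below 0.009 m and horizontal distance between caliper and caliper_tray below 0.012 m and z of caliper in the frame of caliper_tray below 0.009 m); the robot touches nothing.
It fails at once if a bystander (toy bus, toy bear or paint jar) is moved by more than 30 mm (distance of any of toy_bus, toy_bear, paint_jar from where it was at the start of the episode above 0.03 m).
It fails at once if the spanner is dropped: it falls free of the fingers faster than 0.8 m/s (a fall of some 33 mm) (linear speed of spanner above 0.8 m/s and contact force between spanner and the fingers below 0.1 N).
It fails at once if the scraper is dropped: it falls free of the fingers faster than 0.8 m/s (a fall of some 33 mm) (linear speed of scraper above 0.8 m/s and contact force between scraper and the fingers below 0.1 N).
It fails at once if the caliper is dropped: it falls free of the fingers faster than 0.8 m/s (a fall of some 33 mm) (linear speed of caliper above 0.8 m/s and contact force between caliper and the fingers below 0.1 N).
It also fails if it takes over 112 s, if anything falls off the work surface, if the arm or the gripper's body presses on something with over 40 N, if the wrist force passes 120 N, or if a joint passes its speed limit or range.

ROBOT

A 7-joint arm with a two-finger parallel gripper is mounted at the origin on the work surface. World frame = base frame: x ahead of the robot, y to its left, z up, the work surface at z = 0. Lengths are in m, angles in rad, forces in N, time in s.
With the tool pointing down it reaches from about 0.4 to 0.875 m from the base axis. Payload 6.5 kg.
Tool frame: the origin (TCP) lies at the very end of the fingers, on their centre line; the grasp point (between the pads) lies 19 mm behind it; z points along the fingers, y is the line along which they close (so a half turn about z gives the same grasp; the last joint's range is limited). The gripper opens to 88 mm and grips with 3 to 60 N. Pads are 18 mm wide; open, the fingers measure 123 mm over their backs; the gripper's body (75 mm by 187 mm) begins 45 mm behind the grasp point.
Start: joints at [-0.066, 0.536, -0.004, 1.538, 0.003, 1.067, -0.071], TCP at [0.65, 0, 0.239] pointing down, gripper open.
Joint ranges: [-2.7, 2.7], [-0.37, 2.16], [-1.27, 1.26], [0.24, 2.4], [-1.31, 4.45], [0.19, 1.91], [-2.76, 2.76]. Speed limits (rad/s): [2.39, 2.39, 3.14, 3.14, 3.14, 3.14, 3.14].

INTERFACE

Orientations are given as a rotation vector (axis times angle).
In Python, from bench import readout, eyes, r, nets gives the robot as it stands. The module is installed in compiled form; this text tells all that it offers.
- The arm moves only by the shell command python3 -m handwheel 'ROWS' [FORCE]. ROWS is JSON, one flat list of numbers, 7 for each row, row after row: the shift along the tool's x, y, z in mm, then the turn, a rotation vector about the tool's x, y, z in degrees, then the opening, from -1 (shut) to 1 (fully open). A call has 1 to 8 rows; each row shifts and turns the commanded pose from where the row before left it, along the tool's axes as they then stand; what a row does not reach is not made up. A row lasts 1/10 s, in which the tool goes at most 50 mm and 8.59 degrees, less where a joint would pass 70% of its speed; a pose out of reach is approached as far as the arm can. A call with a gripper value outside its range is refused whole. The fingers move at their own pace and stop on an object; FORCE is the grip in N (left out, the last holds). Time passes only in rows, so rows that do not move let the fingers close. It gives the time, the measured TCP pose, the force, the opening and the grip force at its end, in the units of the state.
- readout.observe(): the state, without advancing time (a new reading comes with each control period).
- eyes.grab_frame(name): name is "scene" or "side" or "wrist"; returns a dict with "img" (420x560x3 uint8, red, green, blue), "z_map" (420x560 float32, m along the optical axis (not along the pixel's ray), 0 where there is no reading), "fx", "fy", "cx", "cy" (pixels), "camera_from_world" (4x4, takes a point from world to camera coordinates); the wrist camera has in their place "hand_eye" (4x4, takes a point from camera to tool coordinates, whose origin is the TCP and whose axes are the flange's). Camera axes: x right, y down, z forward; pixel columns grow to the right and rows downward; lengths in m; the calibration is good to about 2 mm. A picture is of the moment at which its call begins: read the wrist's pose just before it.
- r.finish_job(): hands the job in; it is judged then, once.
Trained networks look in a picture, given as the dict that the camera call returned (one of the last four; its "shot" number tells which), for a name from the list of things; names that differ only in an ending like _2 or _b are one class to them, and where a whole thing is asked for, a point or a joint stands for the part that bears it (a point fixed in the world has none). Each returns a list of dicts, best first, with "p" (0 to 1); they miss things now and then, are a little off and sometimes report something else, mostly with a low value. They report only what shows in the picture. A call takes as long as a camera call. They do not tell look-alikes from the thing itself.
- nets.silhouettes(picture, label): "region" (420x560 bool, what is visible of it) and "extent" ([left, top, width, height] as shares, 0 to 1, of the picture: columns of its width, rows of its height, round what is visible of it).
- nets.pinpoint(picture, label): "at" ([column, row] as shares, 0 to 1, of the picture: columns of its width, rows of its height: a listed point, or the origin of a listed thing).
The state is a dict: "time": time; "joint_pos": joint angles; "qd": joint speeds; "joint_torque": joint torques, N m; "eef_pos": TCP position; "eef_rot": TCP orientation; "wrist_force": force on the tool from outside, world axes, zero at the start; "wrist_torque": the same for the moment, N m; "grip_width": opening from 0.0 (shut) to 1.0 (fully open); "finger_force": force on a finger pad.
Only numpy, scipy, OpenCV 4.12 (cv2) and the standard library are available. Lean on these libraries where they do the work, as an engineer would, in place of code of your own. Each camera call takes 0.05 s, during which the arm holds its last target. There are 200 camera calls.

## Working session

There is one attempt and no reset: what is moved stays moved. The work goes in short steps, Python scripts to look and compute and a shell command to move; the robot and the scene stay as the last step left them, time stands still between calls to the robot, and variables do not carry over. Pictures are saved under pics/ and viewed, at most 14 in all, crops included, and the job is handed in when it is done.

```bash
mkdir -p pics; python3 - <<'E'
from bench import readout, eyes, r, nets
import numpy as np, cv2
s=readout.observe()
print({k:np.round(v,3).tolist() for k,v in s.items()})
for n in ["scene","side","wrist"]:
    f=eyes.grab_frame(n)
    cv2.imwrite(f"pics/{n}0.png",f["img"][...,::-1])
    print(n,f["fx"],f["cx"],f["cy"])
    print(np.round(f.get("camera_from_world",f.get("hand_eye")),4).tolist())
    if n!="wrist":
        for l in ["spanner","scraper","caliper","spanner_tray","scraper_tray","caliper_tray","mat","toy_bus","toy_bear","paint_jar"]:
            p=nets.pinpoint(f,l)
            print(l,[(round(q["p"],2),np.round(np.array(q["at"])*[560,420]).astype(int).tolist()) for q in p[:4]])
E
```

```text
{'time': 0.0, 'joint_pos': [-0.066, 0.537, -0.004, 1.539, 0.003, 1.067, -0.071], 'qd': [0.002, -0.0, -0.0, 0.0, -0.0, 0.001, 0.001], 'joint_torque': [-0.0, -57.098, 0.99, -25.16, -0.056, 0.018, 0.0], 'eef_pos': [0.649, -0.0, 0.238], 'eef_rot': [-2.221, -2.221, 0.002], 'wrist_force': [-0.074, 0.302, 0.438], 'wrist_torque': [0.007, 0.025, -0.027], 'finger_force': 0.0, 'grip_width': 0.998}
scene 536.5568440149156 280.91842197759195 209.33122560748723
[[-0.5805, 0.8143, 0.0058, 0.2956], [0.6006, 0.433, -0.6722, -0.2803], [-0.5498, -0.3867, -0.7404, 1.5966], [0.0, 0.0, 0.0, 1.0]]
spanner [(0.79, [293, 168]), (0.75, [460, 214]), (0.69, [408, 276]), (0.68, [362, 205])]
scraper [(0.79, [303, 256])]
caliper [(0.98, [237, 207])]
spanner_tray [(0.65, [304, 259])]
scraper_tray [(0.72, [236, 215])]
caliper_tray [(0.96, [409, 285])]
mat [(0.73, [183, 153])]
toy_bus [(0.8, [221, 304]), (0.37, [138, 214])]
toy_bear [(0.92, [347, 350])]
paint_jar [(0.77, [140, 218])]
side 535.3257368313486 270.2145518193513 211.06727000322775
[[-0.9365, -0.3505, 0.0153, 0.4741], [-0.2499, 0.6359, -0.7302, 0.1761], [0.2462, -0.6876, -0.6831, 1.1667], [0.0, 0.0, 0.0, 1.0]]
spanner [(0.92, [348, 227]), (0.91, [320, 293]), (0.8, [338, 395]), (0.64, [218, 341])]
scraper [(0.73, [225, 250])]
caliper [(0.95, [265, 200])]
spanner_tray [(0.62, [225, 257])]
scraper_tray [(0.68, [269, 198])]
caliper_tray [(0.77, [210, 345])]
mat [(0.68, [326, 151])]
toy_bus [(0.55, [164, 216])]
toy_bear [(0.61, [128, 305])]
paint_jar [(0.83, [239, 147])]
wrist 297.5550436308377 275.5842079026001 208.33626473664248
[[-0.001, -0.95, -0.3124, 0.0803], [1.0, -0.0006, -0.0015, 0.0015], [0.0012, -0.3124, 0.95, -0.146], [0.0, 0.0, 0.0, 1.0]]
```

View pics/scene0.png

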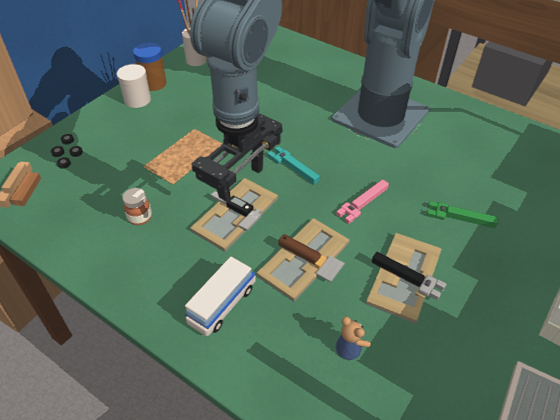

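View pics/side0.png

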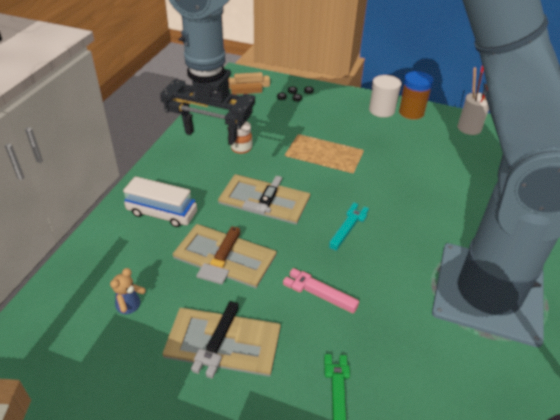

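Scene view: the caliper is at about (240,207), the scraper at (300,250) and the black spanner at (400,270), each on a tray. The look-alikes are teal (293,168), pink (362,200) and green (460,214). Only the black-handled spanner with a steel head fits the description. Next I build an orthographic height and colour map.

```bash
cat > h.py <<'E'
from bench import readout, eyes, r, nets
import numpy as np, cv2
from scipy.spatial.transform import Rotation as R
def cloud(name):
    s=readout.observe(); f=eyes.grab_frame(name); z=f["z_map"]
    v,u=np.mgrid[:420,:560]
    p=np.stack([(u-f["cx"])/f["fx"]*z,(v-f["cy"])/f["fy"]*z,z],-1)
    if name=="wrist":
        T=np.eye(4);T[:3,:3]=R.from_rotvec(s["eef_rot"]).as_matrix();T[:3,3]=s["eef_pos"];T=T@f["hand_eye"]
    else: T=np.linalg.inv(f["camera_from_world"])
    w=p@T[:3,:3].T+T[:3,3]; w[z<=0]=np.nan
    return w,f
E
python3 - <<'E'
from h import *
for n in ["scene","side"]:
    w,f=cloud(n); np.save(n,w)
    m=nets.silhouettes(f,"mat")
    for l in ["spanner_tray","scraper_tray","caliper_tray","mat","toy_bus","toy_bear","paint_jar","caliper","scraper","spanner"]:
      for q in nets.silhouettes(f,l)[:4]:
        P=w[q["region"]];P=P[np.isfinite(P[:,0])]
        if len(P)<30: continue
        z=np.percentile(P[:,2],[10,50,90])*1000
        out=[]
        c,sz,a=cv2.minAreaRect((P[:,:2]*1000).astype(np.float32))
        print(n,l,round(q["p"],2),len(P),"z",z.round(1),"rect",np.round(c),np.round(sz),round(a,1))
# ortho height map from both, x 0.35..0.95 down->, y
W=np.concatenate([np.load("scene.npy").reshape(-1,3),np.load("side.npy").reshape(-1,3)])
C=None
W=W[np.isfinite(W[:,0])&(W[:,2]<0.1)&(W[:,2]>-.02)]
i=((W[:,0]-.35)/.001).astype(int); j=((W[:,1]+.4)/.001).astype(int)
k=(i>=0)&(i<600)&(j>=0)&(j<800)
H=np.zeros((600,800)); np.maximum.at(H,(i[k],j[k]),W[k,2])
H=cv2.dilate(H,np.ones((3,3)))
cv2.imwrite("pics/ortho.png",cv2.applyColorMap(np.clip(H*1000*6,0,255).astype(np.uint8),cv2.COLORMAP_JET))
E
```

```text
scene spanner_tray 0.83 3099 z [ 4.  11.9 15.3] rect [572. 115.] [115. 226.] 86.6
scene spanner_tray 0.42 1014 z [16.8 26.3 38. ] rect [563. 125.] [153.  72.] 83.4
scene scraper_tray 0.94 2468 z [ 4.2 11.8 15.8] rect [ 558. -107.] [224. 120.] 0.2
scene caliper_tray 0.76 3402 z [ 3.8 11.8 15.2] rect [480. 322.] [228. 115.] 10.0
scene toy_bus 0.69 2000 z [-0.1  2.9  5.8] rect [ 542. -207.] [491. 222.] 65.7
scene toy_bear 0.63 1866 z [0.2 3.  5.7] rect [ 539. -212.] [487. 217.] 65.7
scene toy_bear 0.61 853 z [14.5 47.1 89.8] rect [700. 319.] [50. 81.] 69.1
scene caliper 0.75 661 z [17.7 23.6 35.1] rect [589. -62.] [235. 109.] 49.0
scene scraper 0.63 1061 z [16.7 25.5 38. ] rect [574. 122.] [156.  63.] 89.6
scene spanner 0.93 1084 z [19.6 29.1 36.3] rect [492. 327.] [ 66. 167.] 7.9
scene spanner 0.85 713 z [ 6.2 15.4 22.5] rect [341. 126.] [ 57. 169.] 84.2
scene spanner 0.75 651 z [ 5.  15.7 22.5] rect [343. -84.] [172.  56.] 71.8
scene spanner 0.61 863 z [ 4.  14.2 21.8] rect [237. 351.] [ 62. 163.] 21.2
side spanner_tray 0.91 2950 z [ 3.2 11.2 14.4] rect [580. 113.] [112. 223.] 86.4
si
[... 374 characters left out ...]
[127. 244.] 80.6
side paint_jar 0.83 430 z [ 6.8 37.7 73.5] rect [ 637. -148.] [ 57. 332.] 25.5
side paint_jar 0.72 987 z [ 8.2 43.2 88.1] rect [725. 288.] [ 64. 131.] 47.3
side caliper 0.79 494 z [17.8 22.9 33.9] rect [ 566. -106.] [ 66. 145.] 6.7
side scraper 0.58 967 z [16.1 24.8 37. ] rect [575. 125.] [ 61. 158.] 2.2
side scraper 0.52 4498 z [ 4.  11.7 14.6] rect [487. 326.] [216. 116.] 11.4
side spanner 0.86 1049 z [ 9.8 18.3 22.2] rect [245. 341.] [ 46. 134.] 19.2
side spanner 0.72 1211 z [22.  29.9 35.7] rect [495. 318.] [ 52. 189.] 1.7
side spanner 0.71 1086 z [ 4.9 15.  21.7] rect [337. 134.] [ 58. 165.] 78.4
side spanner 0.56 639 z [ 7.2 17.1 21.8] rect [331. -76.] [167.  47.] 82.6
```

View pics/ortho.png

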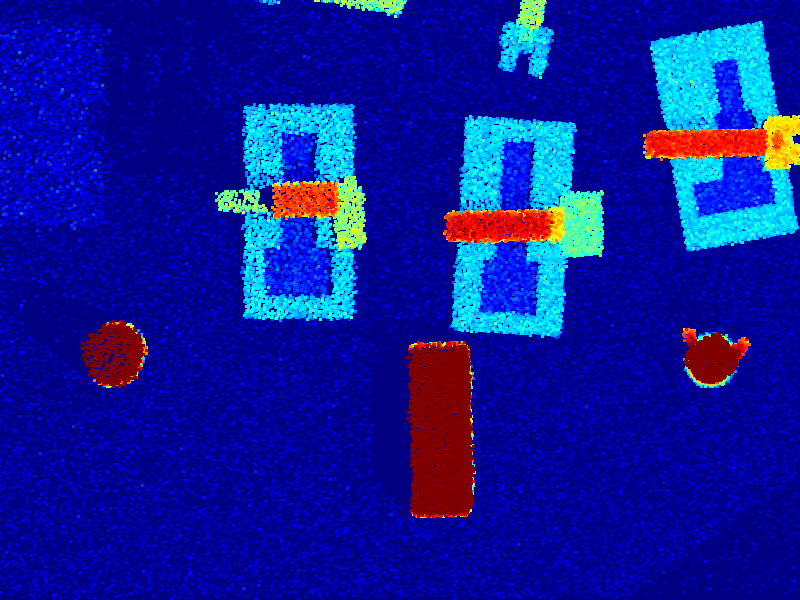

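The height map (row = x−350 mm, col = y+400 mm) shows all three trays with their heads toward +x. All three tools lie across them with heads toward +y. The mat is at left. I'll now fit precise poses.

```bash
cat >> h.py <<'E'
from scipy.optimize import minimize
B={ "spanner":[(-85,35,-11,11,22),(35,80,-24,24,14)],
 "scraper":[(-70,35,-13,13,24),(35,47,-15,15,14),(47,85,-30,30,5)],
 "caliper":[(-32,32,-15,15,20),(-85,57,-8,8,8),(32,57,-48,21,8)]}
T={"spanner":[(-108,102,-53,53),(-91,29,-17,17),(29,86,-30,30)],
 "scraper":[(-100,110,-53,53),(-76,39,-19,19),(39,91,-36,36)],
 "caliper":[(-119,91,-68,42),(-91,-38,-14,14),(-38,26,-21,21),(26,63,-54,28)]}
def loc(P,q):
    c,s=np.cos(np.radians(q[2])),np.sin(np.radians(q[2])); d=P[:,:2]-np.array(q[:2])
    return d@np.array([[c,-s],[s,c]])
def ins(L,b): return (L[:,0]>b[0])&(L[:,0]<b[1])&(L[:,1]>b[2])&(L[:,1]<b[3])
def hT(P,q,n):
    L=loc(P,q); h=np.zeros(len(P)); h[ins(L,T[n][0])]=14
    for b in T[n][1:]: h[ins(L,b)]=6
    return h
def hB(P,q,n,base):
    L=loc(P,q); h=np.full(len(P),-99.)
    for b in B[n]: m=ins(L,b); h[m]=np.maximum(h[m],base+b[4])
    return h
def fit(P,f,q0,st=(4,4,3)):
    """P in mm; f(P,q)->height; robust fit"""
    best=None; q=np.array(q0,float)
    cost=lambda q: np.minimum(abs(f(P,q)-P[:,2]),6).mean()
    for k in range(4):
        S=np.vstack([q]+[q+np.eye(len(q))[i]*(st*(len(q)//3))[i]*(-1)**k for i in range(len(q))])
        o=minimize(cost,q,method="Nelder-Mead",options=dict(initial_simplex=S,maxiter=600)); q=o.x
    return q,o.fun
def crop(P,c,rad):
    P=P.reshape(-1,3)*1000; P=P[np.isfinite(P[:,0])]
    return P[(abs(P[:,0]-c[0])<rad)&(abs(P[:,1]-c[1])<rad)&(P[:,2]<45)&(P[:,2]>-6)]
E
python3 - <<'E'
from h import *
for t,b,qt,qb in [("scraper","caliper",(558,-101,0),(550,-96,92)),("spanner","scraper",(580,115,-3),(575,115,90)),("caliper","spanner",(490,335,10),(492,330,88))]:
  for s in (["scene"],["side"],["scene","side"]):
    P=np.concatenate([crop(np.load(n+".npy"),qt,135) for n in s])
    q,c=fit(P,lambda P,q:np.maximum(hT(P,q[:3],t),hB(P,q[3:],b,14)),qt+qb)
    print(t,b,s,np.round(q,1),round(c,2),len(P))
W=np.load("side.npy").reshape(-1,3)*1000
E
```

```text
scraper caliper ['scene'] [ 5.556e+02 -1.041e+02  1.000e-01  5.506e+02 -9.840e+01  9.180e+01] 1.99 8013
scraper caliper ['side'] [ 556.3 -103.     0.6  549.5  -96.5   93.1] 2.25 7324
scraper caliper ['scene', 'side'] [ 556.5 -103.7   -0.   550.   -97.3   91.1] 2.12 15337
spanner scraper ['scene'] [578.6 110.8  -3.9 574.2 113.4  91.4] 1.94 10579
spanner scraper ['side'] [578.9 112.   -3.6 576.2 114.   91.9] 2.19 10369
spanner scraper ['scene', 'side'] [578.8 111.   -3.7 575.9 114.4  91.7] 2.06 20948
caliper spanner ['scene'] [496.6 337.6  10.2 491.8 329.3  92.1] 1.95 12179
caliper spanner ['side'] [497.2 338.6  10.2 492.9 324.7  90.3] 1.91 16170
caliper spanner ['scene', 'side'] [497.4 337.9  10.  492.4 328.6  91.4] 1.93 28349
```

```bash
cat > go.py <<'E'
import sys
from h import *
# usage: go.py x y z(mm) yaw(deg, gripper yaw from start) -> tool shift and turn
x,y,z,a=map(float,sys.argv[1:5]); s=readout.observe()
M=R.from_rotvec(s["eef_rot"]); p=np.array(s["eef_pos"])*1000
M0=R.from_matrix([[0,1,0],[1,0,0],[0,0,-1]]); G=R.from_euler("z",a,degrees=True)*M0
print("t",round(s["time"],2),"at",p.round(1),"yaw",(M*M0.inv()).as_rotvec(degrees=True).round(2),"grip",round(float(s["grip_width"]),3),round(float(s["finger_force"]),1),"q7",round(s["joint_pos"][6],2))
print("shift",M.inv().apply([x,y,z]-p).round(1),"turn",(M.inv()*G).as_rotvec(degrees=True).round(2))
E
python3 -m handwheel '[-24.5,-25,40,0,0,-0.45,1,-24.5,-25,40,0,0,-0.45,1,-24.5,-25,40,0,0,-0.45,1,-24.5,-25,40,0,0,-0.45,1,0,0,0,0,0,0,1,0,0,0,0,0,0,1]' 20
python3 go.py 550 -97.5 25 1.8
```

```text
time: 2.95
eef_pos: [0.5564, -0.0938, 0.0877]
eef_rot: [-2.187, -2.254, 0.001]
wrist_force: [0.4, 0.9, -0.2]
grip_width: 0.996
finger_force: 0.0
t 2.95 at [556.4 -93.8  87.7] yaw [0.01 0.08 1.71] grip 0.996 0.0 q7 0.11
shift [-3.5 -6.4 62.7] turn [-0.08 -0.01 -0.09]
```

```bash
python3 go.py 550 -97.5 25 1.8; python3 - <<'E'
from h import *
w,f=cloud("wrist"); cv2.imwrite("pics/w1.png",f["img"][...,::-1])
P=crop(w,(556,-103),135); print(len(P),np.percentile(P[:,:3],[2,98],axis=0).round())
q,c=fit(P,lambda P,q:np.maximum(hT(P,q[:3],"scraper"),hB(P,q[3:],"caliper",14)),(556.5,-103.7,0,550,-97.5,91.8)); print(q.round(1),c)
E
```

```text
t 2.95 at [556.4 -93.8  87.7] yaw [0.01 0.08 1.71] grip 0.996 0.0 q7 0.11
shift [-3.5 -6.4 62.7] turn [-0.08 -0.01 -0.09]
86721 [[ 426. -192.   -1.]
 [ 685.   29.   34.]]
[ 5.585e+02 -1.028e+02 -1.000e-01  5.514e+02 -9.750e+01  9.140e+01] 0.6684782536689512
```

View pics/w1.png

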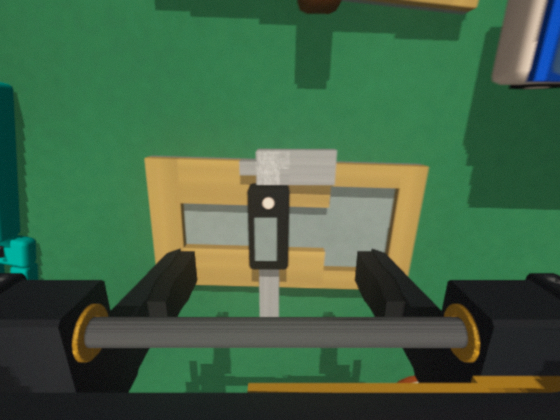

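The wrist view shows the caliper housing at (268,227), jaws at top, across the scraper's tray, which agrees with the fit. Next I descend.

```bash
python3 -m handwheel '[-3.5,-5.4,10,0,0,0,1,0,0,20,0,0,0,1,0,0,20,0,0,0,1,0,0,0,0,0,0,1,0,0,0,0,0,0,1]'
python3 go.py 551 -97.5 25 1.5
```

```text
time: 3.5
eef_pos: [0.5523, -0.0966, 0.0386]
eef_rot: [2.185, 2.257, 0.001]
wrist_force: [0.2, -0.2, 1.2]
grip_width: 1.004
finger_force: 0.0
t 3.5 at [552.3 -96.6  38.6] yaw [ 0.   -0.03  1.85] grip 1.004 0.0 q7 0.11
shift [-0.9 -1.3 13.6] turn [ 0.03 -0.    0.35]
```

```bash
python3 -m handwheel '[-1,-1.3,7,0,0,0.3,1,0,0,6.5,0,0,0,1,0,0,0,0,0,0,1]'
python3 go.py 551 -97.5 25 1.5
python3 -m handwheel '[0,0,0,0,0,0,-1,0,0,0,0,0,0,-1,0,0,0,0,0,0,-1,0,0,0,0,0,0,-1,0,0,0,0,0,0,-1,0,0,0,0,0,0,-1,0,0,0,0,0,0,-1,0,0,0,0,0,0,-1]' 25
python3 go.py 551 -97.5 90 1.5
```

```text
time: 3.8
eef_pos: [0.5501, -0.098, 0.0242]
eef_rot: [-2.192, -2.25, 0.001]
wrist_force: [-0.2, 0.2, 0.6]
grip_width: 1.003
finger_force: 0.0
t 3.8 at [550.1 -98.   24.2] yaw [0.   0.04 1.5 ] grip 1.003 0.0 q7 0.11
shift [ 0.5  1.  -0.8] turn [-0.04 -0.   -0.  ]
time: 4.6
eef_pos: [0.5505, -0.098, 0.0247]
eef_rot: [2.192, 2.25, 0.0]
wrist_force: [-0.0, -0.3, -0.2]
grip_width: 0.338
finger_force: 25.0
t 4.6 at [550.5 -98.   24.7] yaw [-0.  -0.   1.5] grip 0.338 25.0 q7 0.11
shift [  0.5   0.5 -65.3] turn [ 0.  0. -0.]
```

```bash
python3 -m handwheel '[0,0,-15,0,0,0,-1,0,0,-30,0,0,0,-1,0,0,-30,0,0,0,-1,-35,-12,0,0,0,0,-1,-35,-12,0,0,0,0,-1,-35,-12,0,0,0,0,-1,-35,-12,0,0,0,0,-1,-35,-12,0,0,0,0,-1]'
python3 -m handwheel '[-35,-12,0,0,0,0,-1,-35,-12,0,0,0,0,-1,0,0,0,0,0,0,-1,0,0,0,0,0,0,-1]'
python3 go.py 473 -345 15 1.5
python3 - <<'E'
from h import *
w,f=cloud("side"); cv2.imwrite("pics/s2.png",f["img"][...,::-1]); W=crop(w,(473,-352),140)
print(len(W))
E
```

```text
time: 5.4
eef_pos: [0.4944, -0.2759, 0.1007]
eef_rot: [2.192, 2.25, 0.0]
wrist_force: [0.4, -0.6, -1.9]
grip_width: 0.335
finger_force: 25.0
time: 5.8
eef_pos: [0.4723, -0.346, 0.1004]
eef_rot: [2.195, 2.248, -0.0]
wrist_force: [0.8, 0.7, -1.1]
grip_width: 0.339
finger_force: 25.0
t 5.8 at [ 472.3 -346.   100.4] yaw [-0.01 -0.    1.36] grip 0.339 25.0 q7 0.58
shift [ 1.   0.7 85.4] turn [ 0.    0.01 -0.14]
5472
```

View pics/s2.png

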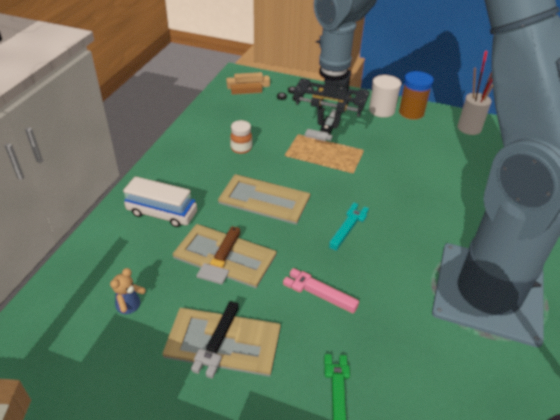

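The caliper is held level over the mat at (320,130), and the scraper's tray at (265,197) is clear. I'll lower it onto the mat.

```bash
python3 -m handwheel '[0,0,25,0,0,0,-1,0,0,25,0,0,0,-1,0,0,20,0,0,0,-1,0,0,10,0,0,0,-1,0,0,4,0,0,0,-1,0,0,0,0,0,0,-1,0,0,0,0,0,0,-1]'
python3 go.py 473 -345 14 1.5
```

```text
time: 6.55
eef_pos: [0.4737, -0.3453, 0.0167]
eef_rot: [2.191, 2.25, 0.001]
wrist_force: [0.1, -0.1, -2.0]
grip_width: 0.337
finger_force: 25.0
t 6.55 at [ 473.7 -345.3   16.7] yaw [-0.04 -0.07  1.52] grip 0.337 25.0 q7 0.57
shift [ 0.3 -0.7  2.7] turn [0.07 0.04 0.02]
```

```bash
python3 -m handwheel '[0,0,2,0,0,0,-1,0,0,0.5,0,0,0,-1,0,0,0,0,0,0,-1]'
python3 go.py 473 -345 14 1.5
python3 -m handwheel '[0,0,0,0,0,0,0,0,0,0,0,0,0,1,0,0,0,0,0,0,1,0,0,0,0,0,0,1,0,0,-15,0,0,0,1,0,0,-35,0,0,0,1,0,0,-35,0,0,0,1,0,0,0,0,0,0,1]'
python3 go.py 576 114 85 1.7
python3 - <<'E'
from h import *
w,f=cloud("wrist")
P=crop(w,(473,-340),100); 
q,c=fit(P,lambda P,q:np.maximum(0,hB(P,q,"caliper",3)),(473,-345,91.5)); print(q.round(1),c,len(P))
E
```

```text
time: 6.85
eef_pos: [0.4732, -0.3454, 0.0137]
eef_rot: [2.192, 2.25, 0.0]
wrist_force: [-0.1, -0.0, 0.7]
grip_width: 0.334
finger_force: 25.0
t 6.85 at [ 473.2 -345.4   13.7] yaw [-0.03 -0.04  1.5 ] grip 0.334 25.0 q7 0.57
shift [ 0.4 -0.2 -0.3] turn [ 0.04  0.03 -0.  ]
time: 7.65
eef_pos: [0.4759, -0.3472, 0.1038]
eef_rot: [2.186, 2.244, 0.003]
wrist_force: [0.2, 0.0, -0.0]
grip_width: 0.994
finger_force: 0.0
t 7.65 at [ 475.9 -347.2  103.8] yaw [-0.28 -0.42  1.48] grip 0.994 0.0 q7 0.58
shift [458.6 111.9  17.3] turn [ 0.42  0.29 -0.22]
[ 474.1 -344.6   91.3] 1.6916097631661573 49635
```

```bash
python3 -m handwheel '[46,11,0,0,0,0,1,46,11,0,0,0,0,1,46,11,0,0,0,0,1,46,11,0,0,0,0,1,46,11,0,0,0,0,1,46,11,0,0,0,0,1,46,11,0,0,0,0,1,46,11,0,0,0,0,1]'
python3 -m handwheel '[46,12,0,0,0,0,1,45,12,10,0,0,0,1,0,0,10,0,0,0,1,0,0,0,0,0,0,1,0,0,0,0,0,0,1]'
python3 - <<'E'
from h import *
w,f=cloud("wrist")
P=crop(w,(579,111),135); print(len(P),np.percentile(P,[2,98],axis=0).round())
q,c=fit(P,lambda P,q:np.maximum(hT(P,q[:3],"spanner"),hB(P,q[3:],"scraper",14)),(578.8,111,-3.7,575.5,114.2,91.7)); print(q.round(1),c)
E
python3 go.py 575.5 114 25 1.7
```

```text
time: 8.5
eef_pos: [0.5507, 0.0269, 0.0978]
eef_rot: [-2.192, -2.25, 0.002]
wrist_force: [0.8, -0.0, 0.5]
grip_width: 0.998
finger_force: 0.0
time: 9.0
eef_pos: [0.5721, 0.1148, 0.0777]
eef_rot: [-2.194, -2.248, 0.004]
wrist_force: [0.1, -0.9, -0.0]
grip_width: 0.998
finger_force: 0.0
97143 [[449.  19.  -1.]
 [708. 244.  38.]]
[581.3 111.4  -3.9 577.4 114.1  91.1] 0.6918166306373699
t 9.05 at [572.6 114.4  78.2] yaw [-0.08  0.04  1.36] grip 1.002 0.0 q7 -0.26
shift [-0.4  3.  53.2] turn [-0.05  0.08 -0.34]
```

```bash
python3 -m handwheel '[-0.4,4,20,0,0,0,1,0,0,20,0,0,0,1,0,0,13,0,0,0,1,0,0,0,0,0,0,1,0,0,0,0,0,0,1]'
python3 go.py 577 114 25 1.3
python3 -m handwheel '[0,0,0,0,0,0,-1,0,0,0,0,0,0,-1,0,0,0,0,0,0,-1,0,0,0,0,0,0,-1,0,0,0,0,0,0,-1,0,0,0,0,0,0,-1,0,0,0,0,0,0,-1,0,0,0,0,0,0,-1]' 25
python3 go.py 577 114 100 1.3
```

```text
time: 9.55
eef_pos: [0.5771, 0.1157, 0.0256]
eef_rot: [2.193, 2.249, -0.0]
wrist_force: [0.1, 0.3, 0.2]
grip_width: 1.003
finger_force: 0.0
t 9.55 at [577.1 115.7  25.6] yaw [-0.01 -0.01  1.45] grip 1.003 0.0 q7 -0.26
shift [-1.7 -0.1  0.6] turn [0.01 0.01 0.15]
time: 10.35
eef_pos: [0.5768, 0.1163, 0.0251]
eef_rot: [-2.192, -2.25, 0.0]
wrist_force: [0.2, 0.1, 0.7]
grip_width: 0.299
finger_force: 0.0
t 10.35 at [576.8 116.3  25.1] yaw [-0.01  0.01  1.51] grip 0.299 0.0 q7 -0.26
shift [ -2.4   0.1 -74.9] turn [-0.01  0.    0.21]
```

```bash
python3 -m handwheel '[0,0,0,0,0,0,-1,0,0,0,0,0,0,-1,0,0,-15,0,0,0,-1,0,0,-30,0,0,0,-1,0,0,-30,0,0,0,-1,0,0,0,0,0,0,-1]'
python3 go.py 557.5 -103.5 100 -90
```

```text
time: 10.95
eef_pos: [0.5799, 0.117, 0.1049]
eef_rot: [2.19, 2.247, 0.01]
wrist_force: [0.3, -1.2, -0.7]
grip_width: 0.29
finger_force: 25.0
t 10.95 at [579.9 117.  104.9] yaw [ 0.1  -0.43  1.49] grip 0.29 25.0 q7 -0.26
shift [-219.8  -28.1    4.3] turn [ 0.26 -0.42 91.48]
```

```bash
python3 -m handwheel '[-36.6,-4.4,0,0,0,0,-1,-36.6,-4.4,0,0,0,0,-1,-36.6,-4.4,0,0,0,0,-1,-36.6,-4.4,0,0,0,0,-1,-36.6,-4.4,0,0,0,0,-1,-36.6,-4.4,0,0,0,0,-1,0,0,0,0,0,8.3,-1,0,0,0,0,0,8.3,-1]'
python3 -m handwheel '[0,0,0,0,0,8.3,-1,0,0,0,0,0,8.3,-1,0,0,0,0,0,8.3,-1,0,0,0,0,0,8.3,-1,0,0,0,0,0,8.3,-1,0,0,0,0,0,8.3,-1,0,0,0,0,0,8.3,-1,0,0,0,0,0,8.3,-1]'
python3 -m handwheel '[0,0,0,0,0,8.3,-1,0,0,0,0,0,0,-1,0,0,0,0,0,0,-1]'
python3 go.py 559.5 -103.3 60 -90
```

```text
time: 11.75
eef_pos: [0.5554, -0.106, 0.1]
eef_rot: [-2.503, -1.898, 0.001]
wrist_force: [-0.8, 0.8, -1.6]
grip_width: 0.293
finger_force: 25.0
time: 12.55
eef_pos: [0.5557, -0.1036, 0.0999]
eef_rot: [-3.133, -0.224, 0.001]
wrist_force: [0.4, -0.1, -1.1]
grip_width: 0.288
finger_force: 25.0
time: 12.85
eef_pos: [0.5559, -0.1036, 0.1]
eef_rot: [3.141, 0.012, -0.001]
wrist_force: [-0.0, -0.6, -2.4]
grip_width: 0.29
finger_force: 25.0
t 12.85 at [ 555.9 -103.6  100. ] yaw [-4.000e-02  2.000e-02 -8.956e+01] grip 0.29 25.0 q7 -1.15
shift [ 3.6 -0.3 40. ] turn [0.01 0.04 0.44]
```

```bash
python3 -m handwheel '[3.6,-0.3,20,0,0,0.4,-1,0,0,20,0,0,0,-1,0,0,0,0,0,0,-1,0,0,0,0,0,0,-1]'
cat > held.py <<'E'
import sys
from h import *
def held(n,qt,qb):
    z=readout.observe()["eef_pos"][2]*1000-11
    w,f=cloud("wrist"); P=w.reshape(-1,3)*1000; P=P[np.isfinite(P[:,0])]
    P=P[(abs(P[:,0]-qt[0])<130)&(abs(P[:,1]-qt[1])<100)&(P[:,2]>-6)]
    P1=P[(P[:,2]>z-4)&(P[:,2]<z+26)]; P0=P[P[:,2]<25]
    q,c=fit(P0,lambda P,q:hT(P,q,n),qt); print("tray",q.round(1),round(c,2),len(P0))
    q,c=fit(P1,lambda P,q:hB(P,q,n,z),qb); print("held",q.round(1),round(c,2),len(P1))
    return f
if __name__=="__main__":
    a=list(map(float,sys.argv[2:8])); held(sys.argv[1],a[:3],a[3:])
E
python3 go.py 559.5 -103.3 17 -90; python3 held.py scraper 557.5 -103.3 0 557.5 -103.3 0
```

```text
time: 13.25
eef_pos: [0.5595, -0.1037, 0.0603]
eef_rot: [-3.141, 0.003, 0.001]
wrist_force: [0.6, 0.0, -0.7]
grip_width: 0.293
finger_force: 25.0
t 13.25 at [ 559.5 -103.7   60.3] yaw [-3.000e-02  4.000e-02 -9.012e+01] grip 0.293 25.0 q7 -1.14
shift [-0.  -0.4 43.3] turn [-0.01  0.04 -0.12]
tray [ 5.586e+02 -1.025e+02 -2.000e-01] 0.56 56767
held [ 5.592e+02 -1.045e+02 -3.000e-01] 1.04 18113
```

```bash
python3 -m handwheel '[-0.3,-0.9,15,0,0,0,-1,0,0,15,0,0,0,-1,0,0,7,0,0,0,-1,0,0,3,0,0,0,-1,0,0,2,0,0,0,-1,0,0,0,0,0,0,-1]'
python3 go.py 559.2 -103 17 -90
```

```text
time: 13.9
eef_pos: [0.5595, -0.1027, 0.0181]
eef_rot: [3.141, -0.006, -0.0]
wrist_force: [0.5, 0.2, -0.7]
grip_width: 0.299
finger_force: 25.0
t 13.9 at [ 559.5 -102.7   18.1] yaw [-1.00e-02  0.00e+00 -9.02e+01] grip 0.299 25.0 q7 -1.11
shift [-0.3  0.3  1.1] turn [ 0.01  0.01 -0.2 ]
```

```bash
python3 -m handwheel '[0,0,1,0,0,0,-1,0,0,0,0,0,0,-1,0,0,0,0,0,0,0.2,0,0,0,0,0,0,0.6,0,0,0,0,0,0,1,0,0,0,0,0,0,1,0,0,0,0,0,0,1,0,0,-10,0,0,0,1]'
python3 -m handwheel '[0,0,-30,0,0,0,1,0,0,-30,0,0,0,1,0,0,-20,0,0,0,1,0,0,0,0,0,0,1,0,0,0,0,0,0,1]'
python3 go.py 492.3 328 100 1.4
python3 - <<'E'
from h import *
w,f=cloud("wrist"); cv2.imwrite("pics/w3.png",f["img"][...,::-1])
P=crop(w,(558,-103),115); n="scraper"
q,c=fit(P,lambda P,q:np.maximum(hT(P,q[:3],n),hB(P,q[3:],n,6)),(558,-103,0,557.5,-103,0)); print(q.round(1),c)
L=loc(P,q[3:])
for b in B[n]:
    m=ins(L,(b[0]+4,b[1]-4,b[2]+4,b[3]-4)); print("top z",np.median(P[m,2]).round(1),"want",6+b[4])
E
```

```text
time: 14.7
eef_pos: [0.5586, -0.1024, 0.0266]
eef_rot: [-3.141, 0.005, 0.003]
wrist_force: [0.1, 0.2, 0.1]
grip_width: 0.811
finger_force: 0.0
time: 15.2
eef_pos: [0.5597, -0.1025, 0.1077]
eef_rot: [-3.141, 0.005, -0.001]
wrist_force: [0.9, -0.4, -0.4]
grip_width: 1.0
finger_force: 0.0
t 15.2 at [ 559.7 -102.5  107.7] yaw [ 5.000e-02 -3.000e-02 -9.019e+01] grip 1.0 0.0 q7 -1.17
shift [ -68.8 -430.3    7.7] turn [ 3.000e-02 -5.000e-02 -9.159e+01]
[ 5.587e+02 -1.025e+02 -1.000e-01  5.591e+02 -1.035e+02 -4.000e-01] 0.6317256318517284
top z 30.1 want 30
top z 20.2 want 20
top z 11.1 want 11
```

View pics/w3.png

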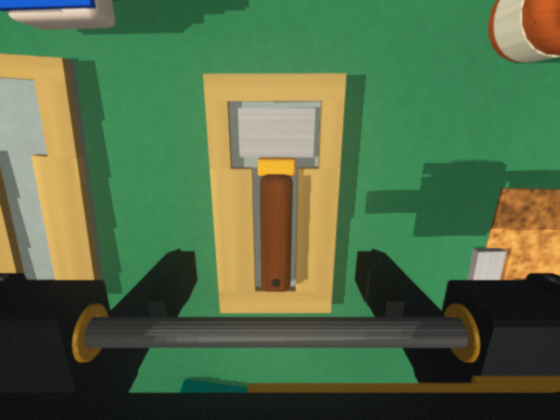

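The scraper lies in its pocket (275,200) within about 1 mm and at the right heights. The spanner is next.

```bash
python3 -m handwheel '[-6.9,-43,0,0,0,0,1,-6.9,-43,0,0,0,0,1,-6.9,-43,0,0,0,0,1,-6.9,-43,0,0,0,0,1,-6.9,-43,0,0,0,0,1,-6.9,-43,0,0,0,0,1,-6.9,-43,0,0,0,0,1,-6.9,-43,0,0,0,0,1]'
python3 -m handwheel '[-6.9,-43,0,0,0,0,1,-6.9,-43,0,0,0,0,1,0,0,0,0,0,-8.3,1,0,0,0,0,0,-8.3,1,0,0,0,0,0,-8.3,1,0,0,0,0,0,-8.3,1,0,0,0,0,0,-8.3,1,0,0,0,0,0,-8.3,1]'
python3 -m handwheel '[0,0,0,0,0,-8.3,1,0,0,0,0,0,-8.3,1,0,0,0,0,0,-8.3,1,0,0,10,0,0,-8.3,1,0,0,10,0,0,-8.3,1,0,0,0,0,0,0,1,0,0,0,0,0,0,1]'
python3 go.py 492.3 328 25 1.4
python3 - <<'E'
from h import *
w,f=cloud("wrist")
P=crop(w,(497,338),135); print(len(P),np.percentile(P,[2,98],axis=0).round())
q,c=fit(P,lambda P,q:np.maximum(hT(P,q[:3],"caliper"),hB(P,q[3:],"spanner",14)),(497.3,338,10.1,492.3,328,91.4)); print(q.round(1),c)
E
```

```text
time: 16.05
eef_pos: [0.5042, 0.2429, 0.1061]
eef_rot: [3.14, -0.005, -0.003]
wrist_force: [1.3, -0.2, 0.8]
grip_width: 1.004
finger_force: 0.0
time: 16.85
eef_pos: [0.4912, 0.327, 0.1058]
eef_rot: [2.847, 1.326, -0.004]
wrist_force: [-0.2, 0.1, -0.5]
grip_width: 1.001
finger_force: 0.0
time: 17.55
eef_pos: [0.4915, 0.3271, 0.0864]
eef_rot: [-2.204, -2.238, 0.003]
wrist_force: [0.2, 0.7, 0.5]
grip_width: 1.002
finger_force: 0.0
t 17.55 at [491.5 327.1  86.4] yaw [-0.05  0.1   0.86] grip 1.002 0.0 q7 -0.64
shift [ 0.9  0.9 61.4] turn [-0.1   0.05 -0.54]
99607 [[367. 238.  -1.]
 [627. 470.  36.]]
[499.6 337.8  10.1 494.6 329.1  91.1] 0.6812879737023315
```

```bash
python3 -m handwheel '[1.9,2.2,21,0,0,-0.3,1,0,0,20,0,0,0,1,0,0,20,0,0,0,1,0,0,0,0,0,0,1,0,0,0,0,0,0,1]'
python3 go.py 493.7 329 25 1.2
python3 -m handwheel '[0,0,0,0,0,0,-1,0,0,0,0,0,0,-1,0,0,0,0,0,0,-1,0,0,0,0,0,0,-1,0,0,0,0,0,0,-1,0,0,0,0,0,0,-1,0,0,0,0,0,0,-1,0,0,0,0,0,0,-1]' 30
python3 -m handwheel '[0,0,0,0,0,0,-1,0,0,0,0,0,0,-1]'
python3 go.py 493.7 329 25 1.2
```

```text
time: 18.1
eef_pos: [0.4943, 0.3297, 0.0266]
eef_rot: [2.195, 2.247, -0.0]
wrist_force: [0.1, -1.1, -0.1]
grip_width: 0.998
finger_force: 0.0
t 18.1 at [494.3 329.7  26.6] yaw [-0.01 -0.01  1.33] grip 0.998 0.0 q7 -0.64
shift [-0.7 -0.6  1.6] turn [0.01 0.01 0.13]
time: 18.9
eef_pos: [0.4941, 0.3296, 0.0262]
eef_rot: [-2.194, -2.249, 0.0]
wrist_force: [0.2, 0.2, 0.3]
grip_width: 0.296
finger_force: 0.0
time: 19.1
eef_pos: [0.4941, 0.3295, 0.0262]
eef_rot: [2.194, 2.248, -0.0]
wrist_force: [-0.3, -0.1, -0.2]
grip_width: 0.248
finger_force: 30.0
t 19.1 at [494.1 329.5  26.2] yaw [-0.01  0.01  1.4 ] grip 0.248 30.0 q7 -0.64
shift [-0.5 -0.4  1.2] turn [-0.01  0.01  0.2 ]
```

```bash
python3 -m handwheel '[0,0,-15,0,0,0,-1,0,0,-30,0,0,0,-1,0,0,-30,0,0,0,-1,-36.7,13.5,0,0,0,0,-1,-36.7,13.5,0,0,0,0,-1,-36.7,13.5,0,0,0,0,-1,-36.7,13.5,0,0,0,0,-1,-36.7,13.5,0,0,0,0,-1]'
python3 -m handwheel '[-36.7,13.5,0,0,0,0,-1,0,0,0,0,0,8,-1,0,0,0,0,0,8,-1,0,0,0,0,0,8,-1,0,0,0,0,0,8,-1,0,0,0,0,0,8,-1,0,0,0,0,0,8,-1,0,0,0,0,0,8,-1]'
python3 -m handwheel '[0,0,0,0,0,8,-1,0,0,0,0,0,8,-1,0,0,0,0,0,8,-1,0,0,0,0,0,8,-1,0,0,0,0,0,7.4,-1,0,0,0,0,0,0,-1,0,0,0,0,0,0,-1]'
python3 go.py 580.5 111.2 60 -93.8
```

```text
time: 19.9
eef_pos: [0.5666, 0.1462, 0.1023]
eef_rot: [2.194, 2.248, 0.001]
wrist_force: [0.3, -0.2, -2.5]
grip_width: 0.244
finger_force: 30.0
time: 20.7
eef_pos: [0.5805, 0.1116, 0.1021]
eef_rot: [-2.995, -0.947, -0.001]
wrist_force: [-0.6, 0.5, -0.2]
grip_width: 0.241
finger_force: 30.0
time: 21.4
eef_pos: [0.5805, 0.1117, 0.1017]
eef_rot: [-3.139, 0.104, -0.0]
wrist_force: [0.1, -0.7, -1.6]
grip_width: 0.242
finger_force: 30.0
t 21.4 at [580.5 111.7 101.7] yaw [ 2.000e-02  1.000e-02 -9.378e+01] grip 0.242 30.0 q7 -1.58
shift [ 0.   0.5 41.7] turn [-0.02 -0.01  0.02]
```

```bash
python3 -m handwheel '[0,0.5,20,0,0,0,-1,0,0,20,0,0,0,-1,0,0,0,0,0,0,-1,0,0,0,0,0,0,-1]'
python3 go.py 580.5 111.2 18 -93.8; python3 held.py spanner 580 111.2 -3.8 580 111.2 -3.8
```

```text
time: 21.8
eef_pos: [0.5805, 0.1108, 0.0616]
eef_rot: [-3.14, 0.108, 0.001]
wrist_force: [-0.8, -0.1, -1.2]
grip_width: 0.243
finger_force: 30.0
t 21.8 at [580.5 110.8  61.6] yaw [-1.000e-02  2.000e-02 -9.392e+01] grip 0.243 30.0 q7 -1.55
shift [-0.  -0.4 43.6] turn [-0.01  0.02 -0.12]
tray [581.3 111.8  -3.9] 0.59 59516
held [582.4 110.   -4.1] 2.08 15009
```

```bash
python3 -m handwheel '[-0.5,-1,15,0,0,0,-1,0,0,15,0,0,0,-1,0,0,7,0,0,0,-1,0,0,3,0,0,0,-1,0,0,2,0,0,0,-1,0,0,1,0,0,0,-1,0,0,0,0,0,0,-1]'
python3 go.py 580.5 111.4 18.2 -93.9
```

```text
time: 22.55
eef_pos: [0.5803, 0.1119, 0.0184]
eef_rot: [-3.14, 0.11, -0.001]
wrist_force: [0.5, 0.3, -2.3]
grip_width: 0.247
finger_force: 30.0
t 22.55 at [580.3 111.9  18.4] yaw [ 2.0e-02 -2.0e-02 -9.4e+01] grip 0.247 30.0 q7 -1.53
shift [0.2 0.5 0.2] turn [-0.   -0.03 -0.1 ]
```

```bash
python3 -m handwheel '[0,0,0.3,0,0,0,-1,0,0,0,0,0,0,0.2,0,0,0,0,0,0,0.6,0,0,0,0,0,0,1,0,0,0,0,0,0,1,0,0,0,0,0,0,1,0,0,-10,0,0,0,1,0,0,-30,0,0,0,1]'
python3 -m handwheel '[0,0,-30,0,0,0,1,0,0,-20,0,0,0,1,0,0,0,0,0,0,1,0,0,0,0,0,0,1]'
python3 go.py 473.5 -345 105 1.4
python3 - <<'E'
from h import *
w,f=cloud("wrist")
P=crop(w,(580,111),115); n="spanner"
q,c=fit(P,lambda P,q:np.maximum(hT(P,q[:3],n),hB(P,q[3:],n,6)),(580,111,-3.9,580,111,-3.9)); print(q.round(1),c)
L=loc(P,q[3:])
for b in B[n]:
    m=ins(L,(b[0]+4,b[1]-4,b[2]+4,b[3]-4)); print("top z",np.median(P[m,2]).round(1),"want",6+b[4])
E
```

```text
time: 23.35
eef_pos: [0.5781, 0.1116, 0.0567]
eef_rot: [3.138, -0.11, -0.007]
wrist_force: [0.8, 0.1, 0.9]
grip_width: 0.857
finger_force: 0.0
time: 23.75
eef_pos: [0.5802, 0.1121, 0.1084]
eef_rot: [-3.139, 0.109, -0.001]
wrist_force: [0.1, -0.3, 0.2]
grip_width: 1.001
finger_force: 0.0
t 23.75 at [580.2 112.1 108.4] yaw [ 6.000e-02 -1.000e-02 -9.399e+01] grip 1.001 0.0 q7 -1.58
shift [-74.6 463.4   3.1] turn [ 1.000e-02 -6.000e-02 -9.539e+01]
[581.3 111.8  -3.8 582.1 111.2  -4.2] 0.6832850651656691
top z 28.2 want 28
top z 19.9 want 20
```

The spanner is home, within about 1 mm and at the right heights. Back to the parked caliper.

```bash
python3 -m handwheel '[-6.8,42.1,0,0,0,0,1,-6.8,42.1,0,0,0,0,1,-6.8,42.1,0,0,0,0,1,-6.8,42.1,0,0,0,0,1,-6.8,42.1,0,0,0,0,1,-6.8,42.1,0,0,0,0,1,-6.8,42.1,0,0,0,0,1,-6.8,42.1,0,0,0,0,1]'
python3 -m handwheel '[-6.8,42.1,0,0,0,0,1,-6.8,42.1,0,0,0,0,1,-6.8,42.1,0,0,0,0,1,0,0,0,0,0,-8,1,0,0,0,0,0,-8,1,0,0,0,0,0,-8,1,0,0,0,0,0,-8,1,0,0,0,0,0,-8,1]'
python3 -m handwheel '[0,0,0,0,0,-8,1,0,0,0,0,0,-8,1,0,0,0,0,0,-8,1,0,0,0,0,0,-8,1,0,0,0,0,0,-8,1,0,0,0,0,0,-8,1,0,0,0,0,0,-7.4,1,0,0,0,0,0,0,1]'
python3 -m handwheel '[0,0,0,0,0,0,1]'
python3 go.py 474 -345 14 1.4
```

```text
time: 24.6
eef_pos: [0.5009, -0.2215, 0.1068]
eef_rot: [-3.139, 0.109, 0.003]
wrist_force: [0.2, 0.3, -0.6]
grip_width: 1.001
finger_force: 0.0
time: 25.4
eef_pos: [0.4723, -0.3443, 0.1066]
eef_rot: [-2.983, -0.979, 0.002]
wrist_force: [0.1, -0.2, 0.0]
grip_width: 1.002
finger_force: 0.0
time: 26.2
eef_pos: [0.4724, -0.3444, 0.1067]
eef_rot: [-2.192, -2.248, -0.0]
wrist_force: [1.0, 0.1, 0.2]
grip_width: 0.998
finger_force: 0.0
time: 26.3
eef_pos: [0.4726, -0.3445, 0.1071]
eef_rot: [-2.197, -2.243, -0.0]
wrist_force: [-0.3, -0.7, 0.3]
grip_width: 1.0
finger_force: 0.0
t 26.3 at [ 472.6 -344.5  107.1] yaw [0.07 0.06 1.19] grip 1.0 0.0 q7 0.58
shift [-0.6  1.5 93.1] turn [-0.06 -0.07 -0.21]
```

```bash
python3 -m handwheel '[-0.6,1.3,25,0,0,-0.2,1,0,0,25,0,0,0,1,0,0,25,0,0,0,1,0,0,12,0,0,0,1,0,0,5,0,0,0,1,0,0,0,0,0,0,1,0,0,0,0,0,0,1]'
python3 go.py 474 -345 14 1.4
python3 -m handwheel '[0,0,0,0,0,0,-1,0,0,0,0,0,0,-1,0,0,0,0,0,0,-1,0,0,0,0,0,0,-1,0,0,0,0,0,0,-1,0,0,0,0,0,0,-1,0,0,0,0,0,0,-1,0,0,0,0,0,0,-1]' 25
python3 -m handwheel '[0,0,0,0,0,0,-1]'
python3 go.py 474 -345 14 1.4
```

```text
time: 27.0
eef_pos: [0.4751, -0.3458, 0.0168]
eef_rot: [2.19, 2.251, 0.0]
wrist_force: [0.7, -1.0, 0.1]
grip_width: 1.001
finger_force: 0.0
t 27.0 at [ 475.1 -345.8   16.8] yaw [-0.05 -0.07  1.57] grip 1.001 0.0 q7 0.58
shift [ 0.9 -1.1  2.8] turn [0.07 0.05 0.17]
time: 27.8
eef_pos: [0.4744, -0.3454, 0.0159]
eef_rot: [-2.19, -2.252, 0.0]
wrist_force: [-1.0, 0.0, 1.0]
grip_width: 0.334
finger_force: 25.0
time: 27.9
eef_pos: [0.4743, -0.3454, 0.0159]
eef_rot: [-2.19, -2.252, 0.0]
wrist_force: [-0.8, -0.1, 0.7]
grip_width: 0.338
finger_force: 25.0
t 27.9 at [ 474.3 -345.4   15.9] yaw [0.   0.02 1.6 ] grip 0.338 25.0 q7 0.58
shift [ 0.4 -0.3  1.9] turn [-0.02 -0.    0.2 ]
```

```bash
python3 -m handwheel '[0,0,-15,0,0,0,-1,0,0,-30,0,0,0,-1,0,0,-45,0,0,0,-1,45.5,2.84,0,0,0,0,-1,45.5,2.84,0,0,0,0,-1,45.5,2.84,0,0,0,0,-1,45.5,2.84,0,0,0,0,-1,45.5,2.84,0,0,0,0,-1]'
python3 -m handwheel '[45.5,2.84,0,0,0,0,-1,45.5,2.84,0,0,0,0,-1,45.5,2.84,0,0,0,0,-1,45.5,2.84,0,0,0,0,-1,45.5,2.84,0,0,0,0,-1,45.5,2.84,0,0,0,0,-1,45.5,2.84,0,0,0,0,-1,45.5,2.84,0,0,0,0,-1]'
python3 -m handwheel '[45.5,2.84,0,0,0,0,-1,45.5,2.84,0,0,0,0,-1,0,0,0,0,0,8.1,-1,0,0,0,0,0,8.1,-1,0,0,0,0,0,8.1,-1,0,0,0,0,0,8.1,-1,0,0,0,0,0,8.1,-1,0,0,0,0,0,8.1,-1]'
python3 -m handwheel '[0,0,0,0,0,8.1,-1,0,0,0,0,0,8.1,-1,0,0,0,0,0,8.1,-1,0,0,0,0,0,8.1,-1,0,0,0,0,0,0,-1,0,0,0,0,0,0,-1]'
python3 go.py 497.8 338 62 -79.9
```

```text
time: 28.7
eef_pos: [0.4823, -0.1159, 0.1069]
eef_rot: [2.19, 2.251, 0.001]
wrist_force: [1.0, 0.4, -2.2]
grip_width: 0.333
finger_force: 25.0
time: 29.5
eef_pos: [0.4947, 0.2488, 0.1069]
eef_rot: [2.19, 2.252, 0.001]
wrist_force: [0.0, -0.0, -2.3]
grip_width: 0.336
finger_force: 25.0
time: 30.3
eef_pos: [0.4978, 0.3382, 0.1068]
eef_rot: [-2.926, -1.143, -0.0]
wrist_force: [-0.6, 0.8, -1.7]
grip_width: 0.34
finger_force: 25.0
time: 30.9
eef_pos: [0.4978, 0.3383, 0.1064]
eef_rot: [-3.127, -0.297, -0.0]
wrist_force: [-0.3, -0.1, -1.6]
grip_width: 0.342
finger_force: 25.0
t 30.9 at [497.8 338.3 106.4] yaw [ 1.000e-02  1.000e-02 -7.916e+01] grip 0.342 25.0 q7 -1.81
shift [-0.   0.3 44.4] turn [-0.02 -0.    0.74]
```

```bash
python3 -m handwheel '[0,0.2,22,0,0,0.7,-1,0,0,22,0,0,0,-1,0,0,0,0,0,0,-1,0,0,0,0,0,0,-1]'
python3 go.py 497.8 338 19 -79.9; sed -i 's/\*1000-11/*1000-13/' held.py; python3 held.py caliper 498.3 338 10.1 498.3 338 10.1
```

```text
time: 31.3
eef_pos: [0.498, 0.3377, 0.0622]
eef_rot: [3.13, 0.273, -0.001]
wrist_force: [0.2, -0.7, -1.9]
grip_width: 0.335
finger_force: 25.0
t 31.3 at [498.  337.7  62.2] yaw [-2.000e-02  2.000e-02 -8.001e+01] grip 0.335 25.0 q7 -1.8
shift [-0.2 -0.3 43.2] turn [ 0.    0.03 -0.11]
tray [499.5 338.1  10. ] 0.56 61956
held [501.2 337.2  10. ] 1.09 13560
```

```bash
python3 -m handwheel '[-0.7,-0.6,15,0,0,0,-1,0,0,15,0,0,0,-1,0,0,7,0,0,0,-1,0,0,3,0,0,0,-1,0,0,2,0,0,0,-1,0,0,1,0,0,0,-1,0,0,0,0,0,0,-1]'
python3 go.py 497.5 338.2 18.9 -79.9
```

```text
time: 32.05
eef_pos: [0.4975, 0.3384, 0.0192]
eef_rot: [-3.13, -0.271, -0.001]
wrist_force: [0.1, 0.1, -2.2]
grip_width: 0.336
finger_force: 25.0
t 32.05 at [497.5 338.4  19.2] yaw [ 3.00e-02 -1.00e-02 -8.01e+01] grip 0.336 25.0 q7 -1.78
shift [-0.   0.2  0.3] turn [-0.01 -0.03 -0.2 ]
```

```bash
python3 -m handwheel '[0,0,0.4,0,0,0,-1,0,0,0,0,0,0,0.2,0,0,0,0,0,0,0.6,0,0,0,0,0,0,1,0,0,0,0,0,0,1,0,0,0,0,0,0,1,0,0,-10,0,0,0,1,0,0,-30,0,0,0,1]'
python3 -m handwheel '[0,0,-30,0,0,0,1,0,0,-20,0,0,0,1,0,0,0,0,0,0,1,0,0,0,0,0,0,1]'
python3 - <<'E'
from h import *
def chk(w,n,t):
    P=crop(w,t[:2],115)
    q,c=fit(P,lambda P,q:np.maximum(hT(P,q[:3],n),hB(P,q[3:],n,6)),t+t); print(n,q.round(1),round(c,2))
    L=loc(P,q[3:])
    for b in B[n]:
        m=ins(L,(b[0]+4,b[1]-4,b[2]+4,b[3]-4)); print("top z",np.median(P[m,2]).round(1),"want",6+b[4])
w,f=cloud("wrist"); chk(w,"caliper",(498.3,338,10.1))
w,f=cloud("side"); cv2.imwrite("pics/s9.png",f["img"][...,::-1])
chk(w,"scraper",(557.5,-103,0)); chk(w,"spanner",(580,111,-3.9))
E
```

```text
time: 32.85
eef_pos: [0.4955, 0.3372, 0.0572]
eef_rot: [3.127, 0.271, -0.006]
wrist_force: [-0.4, 0.2, 0.2]
grip_width: 0.947
finger_force: 0.0
time: 33.25
eef_pos: [0.4973, 0.3385, 0.109]
eef_rot: [-3.129, -0.271, -0.001]
wrist_force: [0.3, 0.3, -0.8]
grip_width: 0.999
finger_force: 0.0
caliper [499.6 338.   10.1 500.5 338.    9.9] 0.64
top z 26.5 want 26
top z 25.2 want 14
top z 14.1 want 14
scraper [ 5.562e+02 -1.028e+02  1.000e-01  5.577e+02 -1.020e+02  2.200e+00] 2.51
top z 28.0 want 30
top z 17.2 want 20
top z 9.2 want 11
spanner [579.  111.8  -3.8 580.  113.1  -4.6] 2.17
top z 26.6 want 28
top z nan want 20
  return _methods._mean(a, axis=axis, dtype=dtype,
  ret = ret.dtype.type(ret / rcount)
```

View pics/s9.png

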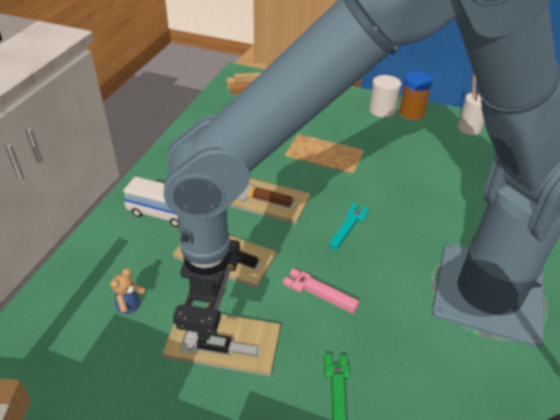

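All three tools sit in their own pockets: caliper at (220,343), spanner at (245,258), scraper at (272,197). The mat is empty, the bus and bear are where they stood, and the gripper is clear. (The 25.2 for the caliper beam is the housing counted inside the beam's box.) I'm handing in.

```bash
python3 -c "
from bench import r; print(r.finish_job())"
```

```text
the job is handed in; nothing more can be done
None
```

The scraper, spanner and caliper each lie flat in their own tray, each measured within about 1–2 mm of home. Nothing was dropped or bumped that I could see, and I handed the job in about 33 s into the 112 s allowed; no verdict came back.

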